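Set up a glaze test tile in the drilling jig

TASK

Ready a glaze test tile for the drilling of its hanging hole, by pushing only: with a fingertip slide the tile that lies between the drilling jig's side fence and cam lever (not the one waiting at the board's near end) along the board, away from you, until it rests against the end stop. Then push the cam lever round clockwise, seen from above, until its cam jams the tile firmly against the fence, and last push the drill-guide arm over the tile until it meets its stop pin. Do not lift or tip the tile, leave the other things where they are, and end with the hand clear of the jig.

Things in the scene. Friction and masses are not known exactly. Their poses are not given: they have to be found in the camera images.
- jig: Drilling jig fixed on the bench: plywood board, top 15 mm above the bench, x -154..118, y -62..50 in the jig frame (mm); it may overhang the bench's right edge. Origin on the bench level under the board; x = the tile's way to the end stop (roughly away from the robot), y = left, z up. Nothing on it is over 77 mm above the bench. A steel pin 7 mm thick stands at (87.5, 22.7), 39 mm above the bench.
- jig_home (a point): Where the tile's origin lies when the tile is home: board top, jig (37.5, 10, 15). The tile at home covers jig x 0..75, y -10..30.
- fence_mid (a point): Middle of the side fence's face, on the board: jig (43, 30, 15). Steel bar on the left of the tile's way, along jig x 4..82, face at y = 30, 8 mm above the board.
- stop_mid (a point): Middle of the end stop's face, on the board: jig (75, 2, 15). Steel bar across the tile's way, face at x = 75, y -21..25, 8 mm above the board.
- tile: Test tile to be drilled, 75 x 40 x 10 mm (edges 9 mm high), 35 to 70 g, loose on the jig board between fence and cam lever, 30 to 65 mm short of the end stop and up to 4 mm off the fence. Origin: centre of the underside; x along its 75 mm length (towards the end stop), z up. The other tiles are not to be used.
- cam_lever (a joint): Lever angle, rad, growing clockwise seen from above; 0 = open, 2.1 = end. The lever points along jig direction -75 degrees minus this (0: right; 1.8: back along jig -x). Under it an eccentric disc, radius 18 mm, 6 mm off axis, 2 to 15 mm above the board, meets a tile lying on the fence at about 1.85, then jams: 6 to 12 N on the grip brings it to 1.95 to 2.1. Friction 0.2 N m. Starts at 0 to 0.45.
- lever_grip (a point): Middle of the lever's black grip, 80 mm from the lever's axis, 42 mm above the bench. The grip is a round bar 18 mm thick, 46 to 92 mm from the axis, 29 to 52 mm above the bench.
- lever_axis (a point): Top of the lever's hub on its upright axis, jig (32, -32.4), 42 mm above the bench; the screw head on it tops out at 43 mm. Hub 22 mm across.
- guide_arm (a joint): Angle of the drill-guide arm, rad, growing clockwise seen from above: 0 = parked, pointing to jig -y (right); 1.57 = over the tile against its stop pin, pointing to jig -x. Flat bar 18 mm wide, 14 to 24 mm above the board, with a drill bush 34 mm from the axis whose foot is 12 mm above the board. Friction 0.06 N m holds it. Starts at 0 to 0.6.
- guide_knob (a point): On the axis of the upright black knob at the arm's end, 53 mm from the arm's axis, 65 mm above the bench. The knob rises from 39 to 77 mm above the bench, 11 mm thick at its neck (49 mm above the bench), 20 mm at its head (62 to 71 mm).
- guide_axis (a point): Top of the arm's hub on its upright axis, jig (98, 10), 40 mm above the bench.
- next_tile: test tile like the work tile (75 x 40 x 10 mm), waiting across the near end of the jig board; leave it alone.
- done_tile: such a test tile lying on the bench to the left of the scale; leave it alone.
- done_tile_2: another, beside done_tile; leave it alone.
- mug: mug, 82 mm across, 91 mm high, on the bench at the left; leave it alone.
- oxide_jar: jar with a screw cap, 45 mm across, 106 mm high, behind the scale; leave it alone.
- slip_jar: lidded jar, 72 mm across, 86 mm high, at the back left of the scale; leave it alone.

How it is judged:
By the outcome, as a careful person would: the job done as asked, in the order asked, and still so for the second after the job is handed in, with the robot touching nothing.
It also fails if it takes over 56 s, if anything falls off the work surface, if the arm or the gripper's body presses on something with over 40 N, if the wrist force passes 120 N, or if a joint passes its speed limit or range.

ROBOT

A 6-joint arm with a two-finger parallel gripper is mounted at the origin on the work surface; the furniture and walls round the work are solid. World frame = base frame: x ahead of the robot, y to its left, z up, the work surface at z = 0. Lengths are in m, angles in rad, forces in N, time in s.
With the tool pointing down it reaches from about 0.375 to 0.9 m from the base axis. Payload 3.1 kg.
Tool frame: the origin (TCP) lies where the fingers leave the gripper's body, on its centre line; the fingertips stand 73 mm ahead of it and the grasp point (between the pads) lies 54 mm ahead of it; z points along the fingers, y is the line along which they close (so a half turn about z gives the same grasp; the last joint's range is limited). The gripper opens to 85 mm and grips with 20 to 120 N. Pads are 22 mm wide; open, the fingers measure 114 mm over their backs; the gripper's body (76 mm by 85 mm) begins 54 mm behind the grasp point. The pads swing forward as they close: fully open they stand 13 mm farther back than shut.
Start: joints at [-1.504, 0.527, 1.433, -0, 1.181, -0.178], TCP at [0.152, -0.606, 0.304] pointing down, gripper open.
Joint ranges: [-3.08, 3.08], [-0.75, 2.2], [0.22, 2.44], [-1.43, 4.57], [0, 2.65], [-2.85, 2.85]. Speed limits (rad/s): [2.79, 2.79, 3.14, 3.14, 3.14, 3.14].

INTERFACE

Orientations are given as a unit quaternion [x, y, z, w].
In Python, from station import manip gives the robot as it stands.
- The arm moves only by the shell command python3 -m crank 'ROWS' [FORCE]. ROWS is JSON, a list of rows, each an object with "dp": the shift along the tool's x, y, z normalised to -1 to 1, where 1 is 50 cm, a list of three; "delta_rot": the turn, a rotation vector about the tool's x, y, z normalised to -1 to 1, where 1 is 2 pi rad, a list of three; "fingers": the opening, from -1 (shut) to 1 (fully open). A call has 1 to 12 rows; each row shifts and turns the commanded pose from where the row before left it, along the tool's axes as they then stand; what a row does not reach is not made up. A row lasts 1/12 s, in which the tool goes at most 41.7 mm and 7.16 degrees, less where a joint would pass 70% of its speed; a pose out of reach is approached as far as the arm can. A call with a number of a shift or a turn outside -1 to 1 is refused whole. A call with a gripper value outside its range is refused whole. The fingers move at their own pace and stop on an object; FORCE is the grip in N (left out, the last holds). Time passes only in rows, so rows that do not move let the fingers close. It gives the time, the measured TCP pose, the force, the opening and the grip force at its end, in the units of the state.
- manip.sense(): the state, without advancing time (a new reading comes with each control period).
- manip.snapshot(name): name is "side" or "top" or "wrist"; returns (picture, depth): 420x560x3 uint8, red, green, blue; 420x560 float32, m along the optical axis (not along the pixel's ray), 0 where there is no reading.
- manip.camera_model(name): a dict with "fx", "fy", "cx", "cy" (pixels), "k1" (the pictures are not rectified: a ray, as slopes to the right and down, at radius r is drawn at 1 + k1 r^2 times it, then the intrinsics apply), "origin" and "attitude" of the camera in the world. Camera axes: x right, y up, looking along -z (the intrinsics and any distortion apply to the point x, -y, -z); pixel columns grow to the right and rows downward; lengths in m; the calibration is good to about 2 mm. A picture is of the moment at which its call begins: read the wrist's pose just before it. camera_model takes no time and is no camera call; for the wrist camera it gives the pose at the moment of the call.
- manip.sign_off(): hands the job in; it is judged then, once.
The state is a dict: "t": time; "q": joint angles; "qd": joint speeds; "tau": joint torques, N m; "tcp_pos": TCP position; "tool_rot": TCP orientation; "force": force on the tool from outside, world axes, zero at the start; "ft_torque": the same for the moment, N m; "finger_gap": opening from 0.0 (shut) to 1.0 (fully open); "gripper_force": force on a finger pad.
Only numpy, scipy, OpenCV 4.12 (cv2) and the standard library are available. Lean on these libraries where they do the work, as an engineer would, in place of code of your own. Each camera call takes 0.05 s, during which the arm holds its last target. There are 200 camera calls.

## Working session

There is one attempt and no reset: what is moved stays moved. The work goes in short steps, Python scripts to look and compute and a shell command to move; the robot and the scene stay as the last step left them, time stands still between calls to the robot, and variables do not carry over. Pictures are saved under pics/ and viewed, at most 13 in all, crops included, and the job is handed in when it is done.

```bash
mkdir -p pics; ls
cat > h.py <<'E'
import numpy as np,cv2
from station import manip
from scipy.spatial.transform import Rotation as R
def cam(n):
    m=manip.camera_model(n);return m
def att(m):
    a=np.array(m["attitude"],float)
    return a if a.shape==(3,3) else R.from_quat(a).as_matrix()
def unproj(m,uv,depth):
    "pixels -> world at depth along axis"
    K=np.array([[m["fx"],0,m["cx"]],[0,m["fy"],m["cy"]],[0,0,1]])
    s=cv2.undistortPoints(np.array(uv,float).reshape(-1,1,2),K,np.array([m["k1"],0,0,0.]))[:,0]
    d=np.asarray(depth,float).reshape(-1,1)
    p=np.c_[s[:,0],-s[:,1],-np.ones(len(s))]
    return p*d@att(m).T+np.array(m["origin"])
def onplane(m,uv,z):
    a=unproj(m,uv,np.ones(len(uv)));o=np.array(m["origin"])
    d=a-o
    return o+d*((z-o[2])/d[:,2])[:,None]
def proj(m,P):
    c=(np.atleast_2d(P)-np.array(m["origin"]))@att(m)
    x=c[:,0]/-c[:,2];y=-c[:,1]/-c[:,2];f=1+m["k1"]*(x*x+y*y)
    return np.c_[m["fx"]*x*f+m["cx"],m["fy"]*y*f+m["cy"]]
E
python3 - <<'E'
from h import *
print(manip.sense())
for n in("top","side"):
    m=cam(n);print(n,m);im,d=manip.snapshot(n);cv2.imwrite(f"pics/{n}0.png",im[:,:,::-1]);np.savez(f"{n}0.npz",im=im,d=d)
E
```

```text
pics
{'t': 0.0, 'q': array([-1.50450565e+00,  5.28487458e-01,  1.43394273e+00, -3.12951925e-06,
        1.18143590e+00, -1.78503217e-01]), 'qd': array([-0.00093553, -0.00069734,  0.00087593, -0.00180009,  0.00201609,
       -0.0015025 ]), 'tau': array([ 1.78801711e-04, -4.42349267e+01, -1.78025043e+01, -2.47094986e-04,
        8.33762751e-03,  7.95862896e-07]), 'tcp_pos': array([ 0.1514592 , -0.60576518,  0.30290753]), 'tool_rot': array([ 9.92518127e-01,  1.22092081e-01,  6.22986568e-05, -1.13500674e-03]), 'force': array([-0.31834205,  0.42479607, -0.51854513]), 'ft_torque': array([-0.00724281, -0.03940603, -0.04144165]), 'gripper_force': 0.0, 'finger_gap': 1.0001815253235855}
top {'fx': 463.7157648924575, 'fy': 463.7157648924575, 'cx': 278.8731300187849, 'cy': 203.76026679592388, 'k1': 0.0030649705988674944, 'origin': array([ 0.28313037, -0.0147471 ,  1.41471641]), 'attitude': array([ 0.05553242, -0.0528482 , -0.69792917,  0.71205203])}
side {'fx': 392.8762858187196, 'fy': 392.8762858187196, 'cx': 275.61661422246044, 'cy': 205.45702566194706, 'k1': -0.006438736615548781, 'origin': array([ 0.38505611, -0.89405892,  0.47531323]), 'attitude': array([ 0.54049051, -0.03863223, -0.04199903,  0.83941268])}
```

View pics/top0.png

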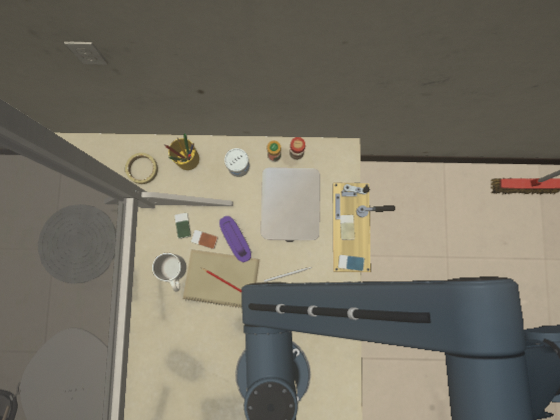

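The top view shows the jig at about px (333-372, 182-272). The lever grip points right at (385,209), the guide arm's knob is at (366,188), the work tile is at (347,226) and the next tile at (351,263). I'll enlarge this crop next to the side view.

Run:
```python
from h import *
a=np.load("top0.npz")["im"][170:285,315:405];b=np.load("side0.npz")["im"]
cv2.imwrite("pics/c0.png",cv2.resize(a,None,fx=5,fy=5,interpolation=cv2.INTER_CUBIC)[:,:,::-1])
cv2.imwrite("pics/s0.png",b[:,:,::-1])
```

```text
(no output)
```

View pics/c0.png

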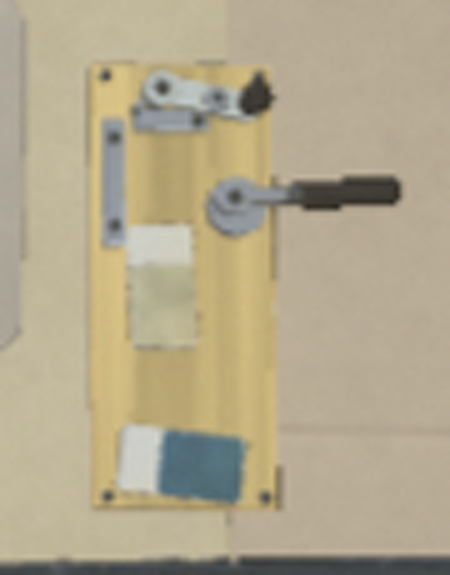

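View pics/s0.png

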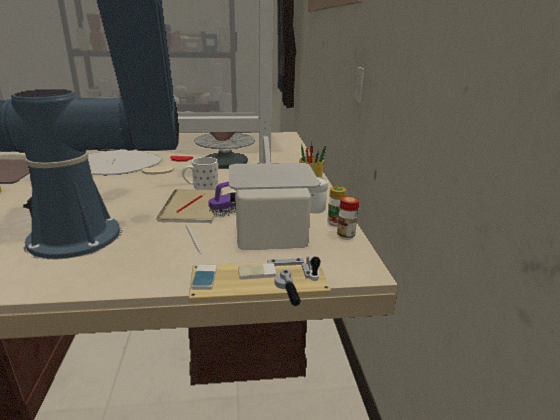

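The crop shows the board corners at crop (92,66), (272,64), (277,508) and (92,508), the guide axis at (162,88), the lever axis at (236,196) and the knob at (257,92). The work tile spans x 128-197, y 224-348. The side view shows a scale box standing left of the jig.

Run:
```python
from h import *
m=cam("top")
px=lambda c:(np.array(c,float)+.5)/5-.5+[315,170]
pts=[((92,66),15,(118,50)),((272,64),15,(118,-62)),((277,508),15,(-154,-62)),((92,508),15,(-154,50)),((162,88),40,(98,10)),((236,196),43,(32,-32.4)),((200,121),23,(75+6,-17)),((114,120),23,(82,34)),((114,244),23,(4,34))]
W=np.array([onplane(m,[px(c)],z/1000)[0] for c,z,_ in pts])[:,:2]; J=np.array([j for *_,j in pts])/1000
sel=[0,1,2,3,4,5]
w,j=W[sel],J[sel]
H=(j-j.mean(0)).T@(w-w.mean(0)); th=np.arctan2(H[0,1]-H[1,0],H[0,0]+H[1,1])
Rm=np.array([[np.cos(th),-np.sin(th)],[np.sin(th),np.cos(th)]]);t=w.mean(0)-Rm@j.mean(0)
print("yaw",th,"origin",t); print("resid mm",np.round((W-(J@Rm.T+t))*1000,1))
for n,c,z in [("tileTL",(128,225),25),("tileTR",(193,224),25),("BR",(197,348),25),("BL",(131,347),25),("grip end",(400,190),42),("lever mid",(345,192),42),("knob",(257,92),70)]:
    P=onplane(m,[px(c)],z/1000)[0][:2];print(n,np.round(P,4),"jig",np.round((P-t)@Rm*1000,1))
d=np.load("top0.npz")["d"]
# scale depth
for uv in [(315,200),(300,200),(317,230),(318,175)]:
    print(uv,np.round(unproj(m,[uv],[d[uv[1],uv[0]]])[0],3))
for p in [(0.,-.3,.02)]: print(proj(cam("wrist"),[[*t,.015]]))
```

```text
yaw 0.004696326352181994 origin [ 0.4527709  -0.22206329]
resid mm [[-2.5 -0.8]
 [ 0.4  0.6]
 [ 2.2  1.5]
 [ 0.5 -0.1]
 [-0.5 -0.1]
 [-0.  -1. ]
 [-0.3  1.4]
 [-1.5  2.8]
 [ 0.4  3.1]]
tileTL [ 0.4685 -0.1931] jig [15.9 28.8]
tileTR [ 0.4699 -0.2324] jig [ 17.1 -10.4]
BR [ 0.395  -0.2345] jig [-57.8 -12.1]
BL [ 0.3948 -0.1949] jig [-57.8  27.4]
grip end [ 0.4906 -0.3535] jig [  37.2 -131.6]
lever mid [ 0.4887 -0.3206] jig [ 35.5 -98.7]
knob [ 0.5431 -0.2634] jig [ 90.2 -41.7]
(315, 200) [ 0.489 -0.106  0.166]
(300, 200) [ 0.488 -0.065  0.165]
(317, 230) [ 0.407 -0.112  0.165]
(318, 175) [ 0.558 -0.114  0.166]
[[-219.27175917 -462.80186354]]
```

```bash
python3 -m crank '[{"dp":[0,0,0],"delta_rot":[0,0,0.0191],"fingers":-1},{"dp":[0,0,0],"delta_rot":[0,0,0.0191],"fingers":-1},{"dp":[0.036,-0.064,0],"delta_rot":[0,0,0],"fingers":-1},{"dp":[0.036,-0.064,0],"delta_rot":[0,0,0],"fingers":-1},{"dp":[0.036,-0.064,0],"delta_rot":[0,0,0],"fingers":-1},{"dp":[0.036,-0.064,0],"delta_rot":[0,0,0],"fingers":-1},{"dp":[0.036,-0.064,0],"delta_rot":[0,0,0],"fingers":-1},{"dp":[0.036,-0.064,0],"delta_rot":[0,0,0],"fingers":-1},{"dp":[0.036,-0.064,0],"delta_rot":[0,0,0],"fingers":-1},{"dp":[0.036,-0.064,0],"delta_rot":[0,0,0],"fingers":-1},{"dp":[0.036,-0.064,0],"delta_rot":[0,0,0],"fingers":-1},{"dp":[0.036,-0.064,0],"delta_rot":[0,0,0],"fingers":-1}]'
python3 - <<'E'
from h import *
s=manip.sense();print(s["tcp_pos"],s["tool_rot"],s["qd"])
m=cam("wrist");print(m)
im,d=manip.snapshot("wrist");cv2.imwrite("pics/w1.png",im[:,:,::-1]);np.savez("w1.npz",im=im,d=d,m=np.array(m,dtype=object))
E
```

```text
t: 1.1
tcp_pos: [0.3303, -0.2837, 0.3038]
tool_rot: [1.0, 0.002, -0.0, -0.0]
force: [0.6, 0.3, 0.5]
finger_gap: -0.003
gripper_force: 0.0
[ 0.33033976 -0.28367426  0.30375416] [ 9.99997725e-01  2.11739512e-03 -9.77399541e-05 -2.37627935e-04] [ 0.91261054 -0.13867464  0.2183      0.00503383 -0.09758154  0.90248788]
{'fx': 359.6545395725824, 'fy': 359.6545395725824, 'cx': 283.0089452705592, 'cy': 213.1083855378369, 'k1': 0.027961865996196676, 'origin': array([ 0.41462367, -0.28250752,  0.37336303]), 'attitude': array([-0.11799538,  0.11753008, -0.69607383,  0.69838742])}
```

View pics/w1.png

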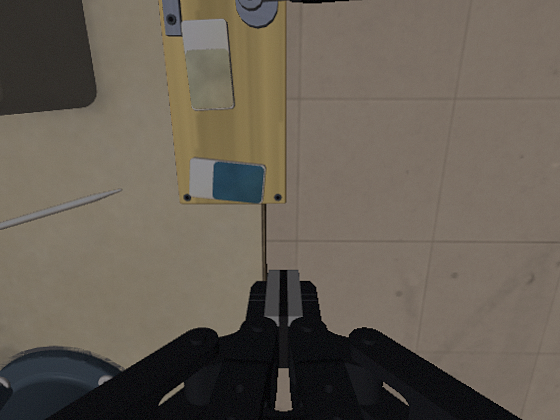

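The wrist view, taken just after the move, shows the work tile at px corners (183,21), (228,19), (233,107), (191,110), the next tile's front edge from (191,158) to (266,164), and the board's near corners at (180,203) and (285,203).

Run:
```python
from h import *
m=np.load("w1.npz",allow_pickle=True)["m"].item()
t=np.array([.4528,-.2221]);th=.0047;Rm=R.from_euler("z",th).as_matrix()[:2,:2]
for n,c,z in [("TL",(183,21),25),("TR",(228,19),25),("BR",(233,108),25),("BL",(191,110),25),("nextL",(191,158),25),("nextR",(266,164),25),("boardL",(180,203.5),15),("boardR",(285.5,203.5),15),("fenceend",(171,36),23),("tip",(283,271),231)]:
    P=onplane(m,[c],z/1000)[0][:2];print(n,np.round(P,4),"jig",np.round((P-t)@Rm*1000,1))
s=manip.sense();print(s["tcp_pos"],s["t"])
```

```text
TL [ 0.4676 -0.1966] jig [15.  25.4]
TR [ 0.4695 -0.2352] jig [ 16.6 -13.2]
BR [ 0.3967 -0.2362] jig [-56.2 -13.8]
BL [ 0.3946 -0.1971] jig [-58.1  25.2]
nextL [ 0.3499 -0.1934] jig [-102.8   29.2]
nextR [ 0.3443 -0.2661] jig [-108.7  -43.5]
boardL [ 0.3003 -0.1755] jig [-152.3   47.3]
boardR [ 0.3007 -0.2855] jig [-152.4  -62.7]
fenceend [ 0.4563 -0.1846] jig [ 3.7 37.5]
tip [ 0.3379 -0.2828] jig [-115.2  -60.1]
[ 0.33148716 -0.27729201  0.30337909] 1.15
```

```bash
python3 -m crank '[{"dp":[0.028,-0.041,0],"delta_rot":[0,0,0],"fingers":-1},{"dp":[0.028,-0.041,0],"delta_rot":[0,0,0],"fingers":-1},{"dp":[0.028,-0.041,0],"delta_rot":[0,0,0],"fingers":-1},{"dp":[0,0,0.07],"delta_rot":[0,0,0],"fingers":-1},{"dp":[0,0,0.07],"delta_rot":[0,0,0],"fingers":-1},{"dp":[0,0,0.07],"delta_rot":[0,0,0],"fingers":-1},{"dp":[0,0,0.07],"delta_rot":[0,0,0],"fingers":-1},{"dp":[0,0,0.06],"delta_rot":[0,0,0],"fingers":-1},{"dp":[0,0,0],"delta_rot":[0,0,0],"fingers":-1},{"dp":[0,0,0],"delta_rot":[0,0,0],"fingers":-1},{"dp":[0,0,0],"delta_rot":[0,0,0],"fingers":-1}]'
```

```text
t: 2.07
tcp_pos: [0.372, -0.2243, 0.1348]
tool_rot: [1.0, 0.002, 0.0, 0.0]
force: [0.3, -0.6, -0.1]
finger_gap: -0.003
gripper_force: 0.0
```

```bash
python3 -m crank '[{"dp":[0,-0.017,0.026],"delta_rot":[0,0,0],"fingers":-1},{"dp":[0,0,0.026],"delta_rot":[0,0,0],"fingers":-1},{"dp":[0,0,0],"delta_rot":[0,0,0],"fingers":-1},{"dp":[0,0,0],"delta_rot":[0,0,0],"fingers":-1}]'
python3 - <<'E'
from h import *
s=manip.sense();print(s["tcp_pos"],s["force"])
m=cam("wrist")
im,d=manip.snapshot("wrist");cv2.imwrite("pics/w2.png",im[:,:,::-1]);print(m["origin"])
im,_=manip.snapshot("side");cv2.imwrite("pics/s2.png",cv2.resize(im[215:315,165:345],None,fx=4,fy=4,interpolation=cv2.INTER_CUBIC)[:,:,::-1])
E
```

```text
t: 2.4
tcp_pos: [0.3724, -0.216, 0.1096]
tool_rot: [1.0, 0.002, 0.001, 0.001]
force: [1.1, 0.2, 0.3]
finger_gap: 0.001
gripper_force: 0.0
[ 0.37235987 -0.21597892  0.10960137] [1.13494674 0.18515539 0.32216186]
[ 0.45646107 -0.21452318  0.17944166]
```

View pics/s2.png

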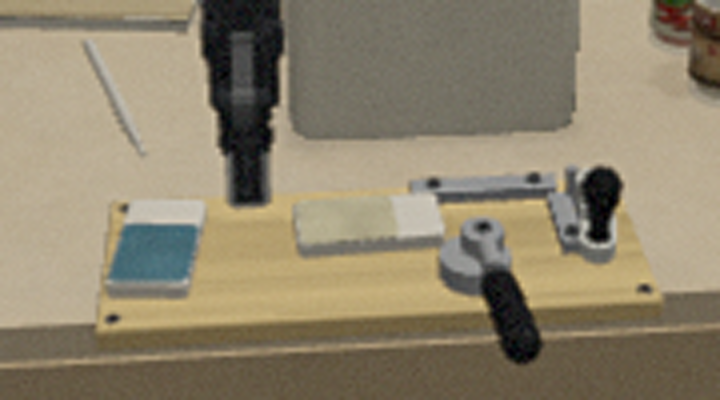

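The side crop shows the shut tip ending at about crop (248,205), in the gap between the next tile (right edge at 205) and the work tile (left edge at 295), still above the board.

```bash
python3 - <<'E'
from h import *
m=cam("side")
for l in (.073,.086):
  for dx in(-.011,.011): print(l,(proj(m,[[.3724+dx,-.216-.0145,.1096-l]])[0]-[165,215])*4)
E
python3 -m crank '[{"dp":[0,0,0.014],"delta_rot":[0,0,0],"fingers":-1},{"dp":[0,0,0.008],"delta_rot":[0,0,0],"fingers":-1},{"dp":[0,0,0],"delta_rot":[0,0,0],"fingers":-1}]'
```

```text
0.073 [227.45256544 217.45855272]
0.073 [272.08738216 215.40404147]
0.086 [228.42387    239.42913993]
0.086 [272.74978245 237.32198025]
t: 2.75
tcp_pos: [0.3716, -0.2153, 0.0966]
tool_rot: [1.0, 0.002, -0.0, -0.0]
force: [-0.3, 0.3, -0.2]
finger_gap: -0.001
gripper_force: 0.0
```

```bash
python3 -m crank '[{"dp":[0,0,0.008],"delta_rot":[0,0,0],"fingers":-1},{"dp":[0,0,0.005],"delta_rot":[0,0,0],"fingers":-1},{"dp":[0,0,0],"delta_rot":[0,0,0],"fingers":-1},{"dp":[0,0,0],"delta_rot":[0,0,0],"fingers":-1}]'
```

```text
t: 3.08
tcp_pos: [0.3715, -0.2152, 0.0901]
tool_rot: [1.0, 0.002, -0.0, -0.0]
force: [0.1, 1.3, 0.5]
finger_gap: -0.001
gripper_force: 0.0
```

```bash
python3 -m crank '[{"dp":[0.01,0,0],"delta_rot":[0,0,0],"fingers":-1},{"dp":[0.01,0,0],"delta_rot":[0,0,0],"fingers":-1},{"dp":[0.01,0,0],"delta_rot":[0,0,0],"fingers":-1},{"dp":[0.012,0,0],"delta_rot":[0,0,0],"fingers":-1},{"dp":[0.012,0,0],"delta_rot":[0,0,0],"fingers":-1},{"dp":[0.012,0,0],"delta_rot":[0,0,0],"fingers":-1},{"dp":[0.012,0,0],"delta_rot":[0,0,0],"fingers":-1},{"dp":[0.012,0,0],"delta_rot":[0,0,0],"fingers":-1},{"dp":[0.012,0,0],"delta_rot":[0,0,0],"fingers":-1},{"dp":[0.012,0,0],"delta_rot":[0,0,0],"fingers":-1},{"dp":[0.008,0,0],"delta_rot":[0,0,0],"fingers":-1},{"dp":[0,0,0],"delta_rot":[0,0,0],"fingers":-1}]'
python3 -m crank '[{"dp":[0.003,0,0],"delta_rot":[0,0,0],"fingers":-1},{"dp":[0.003,0,0],"delta_rot":[0,0,0],"fingers":-1},{"dp":[0,0,0],"delta_rot":[0,0,0],"fingers":-1}]'
python3 -m crank '[{"dp":[0.003,0,0],"delta_rot":[0,0,0],"fingers":-1},{"dp":[0.002,0,0],"delta_rot":[0,0,0],"fingers":-1},{"dp":[0,0,0],"delta_rot":[0,0,0],"fingers":-1}]'
```

```text
t: 4.08
tcp_pos: [0.4339, -0.2154, 0.0905]
tool_rot: [1.0, 0.003, 0.001, 0.001]
force: [-0.5, -0.3, -0.4]
finger_gap: 0.001
gripper_force: 0.0
t: 4.33
tcp_pos: [0.4357, -0.215, 0.0904]
tool_rot: [1.0, 0.002, -0.0, -0.0]
force: [0.6, 0.6, 0.3]
finger_gap: -0.0
gripper_force: 0.0
t: 4.58
tcp_pos: [0.4383, -0.2151, 0.0904]
tool_rot: [1.0, 0.002, 0.0, 0.0]
force: [1.0, 0.3, -0.9]
finger_gap: -0.0
gripper_force: 0.0
```

```bash
for i in 1 2 3; do python3 -m crank '[{"dp":[0.003,0,0],"delta_rot":[0,0,0],"fingers":-1},{"dp":[0,0,0],"delta_rot":[0,0,0],"fingers":-1},{"dp":[0,0,0],"delta_rot":[0,0,0],"fingers":-1}]' | egrep "pos|^force"; done
python3 - <<'E'
from h import *
m=cam("wrist")
im,d=manip.snapshot("wrist");cv2.imwrite("pics/w3.png",im[:,:,::-1]);np.savez("w3.npz",im=im,d=d,m=np.array(m,dtype=object))
E
```

```text
tcp_pos: [0.4398, -0.215, 0.0904]
force: [-0.6, 0.2, 0.0]
tcp_pos: [0.4413, -0.215, 0.0904]
force: [0.3, 0.3, -0.0]
tcp_pos: [0.4427, -0.2149, 0.0904]
force: [-1.1, -0.2, 0.3]
```

View pics/w3.png

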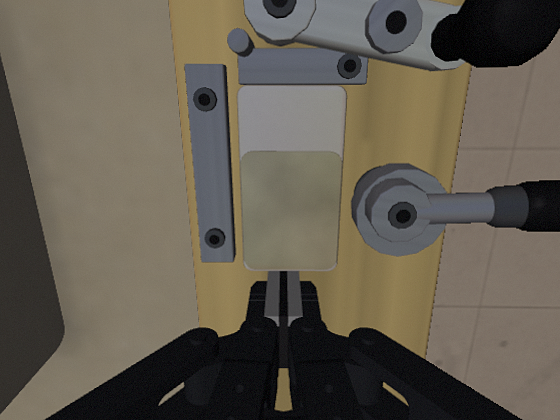

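The tile is being pushed straight. Its far edge at row 86 nearly touches the end stop at row 84, with a gap of about 8 px to the fence. The lever axis is at (403,215) and the guide hub at (280,3).

```bash
python3 - <<'E'
from h import *
m=np.load("w3.npz",allow_pickle=True)["m"].item()
t=np.array([.4528,-.2221]);th=.0047;Rm=R.from_euler("z",th).as_matrix()[:2,:2]
for n,c,z in [("lever axis",(403,215),43),("guide axis",(280,2),40),("stopR",(367,83),23),("fence near R",(236,262),23),("fence far R",(226,65),23),("tile TL",(240,87),24),("tileTR",(346,87),24),("grip start",(490,206),42),("bush",(397,22),40)]:
    P=onplane(m,[c],z/1000)[0][:2];print(n,np.round(P,4),"jig",np.round((P-t)@Rm*1000,1))
E
for i in 1 2 3; do python3 -m crank '[{"dp":[0.002,0,0],"delta_rot":[0,0,0],"fingers":-1},{"dp":[0,0,0],"delta_rot":[0,0,0],"fingers":-1},{"dp":[0,0,0],"delta_rot":[0,0,0],"fingers":-1}]' | egrep "pos|^force"; done
```

```text
lever axis [ 0.4857 -0.2552] jig [ 32.8 -33.2]
guide axis [ 0.5503 -0.2128] jig [97.6  8.9]
stopR [ 0.5286 -0.2437] jig [ 75.7 -21.9]
fence near R [ 0.4574 -0.1941] jig [ 4.7 27.9]
fence far R [ 0.5343 -0.1937] jig [81.7 28. ]
tile TL [ 0.5271 -0.1984] jig [74.4 23.3]
tileTR [ 0.5272 -0.2361] jig [ 74.4 -14.4]
grip start [ 0.4888 -0.2847] jig [ 35.7 -62.7]
bush [ 0.5452 -0.2474] jig [ 92.3 -25.7]
tcp_pos: [0.4429, -0.2147, 0.0904]
force: [-4.8, -2.5, 2.1]
tcp_pos: [0.4431, -0.2146, 0.0904]
force: [-7.6, -2.8, 4.4]
tcp_pos: [0.4432, -0.2144, 0.0903]
force: [-9.1, -4.5, 5.4]
```

The tile is against the stop, with about 9 N of reaction. I'll back off, rise, and work out the lever arc.

```bash
python3 -m crank '[{"dp":[-0.02,0,0],"delta_rot":[0,0,0],"fingers":-1},{"dp":[-0.01,0,-0.02],"delta_rot":[0,0,0],"fingers":-1},{"dp":[0,0,-0.06],"delta_rot":[0,0,0],"fingers":-1},{"dp":[0,0,-0.06],"delta_rot":[0,0,0],"fingers":-1},{"dp":[0.03,0.06,0],"delta_rot":[0,0,0],"fingers":-1},{"dp":[0.04,0.06,0],"delta_rot":[0,0,0],"fingers":-1},{"dp":[0.04,0.06,0],"delta_rot":[0,0,0],"fingers":-1},{"dp":[0.04,0.06,0],"delta_rot":[0,0,0],"fingers":-1},{"dp":[0.04,0,0],"delta_rot":[0,0,0],"fingers":-1},{"dp":[0,0,0],"delta_rot":[0,0,0],"fingers":-1},{"dp":[0,0,0],"delta_rot":[0,0,0],"fingers":-1}]'
cat > arc.py <<'E'
from h import *
def arc(ax,r,rg,hx,hy,a,off):
    f=np.radians(off)-a+.0047
    u=np.c_[np.cos(f),np.sin(f)];v=np.c_[np.sin(f),-np.cos(f)]
    return ax+r*u-v*(rg+hx*abs(v[:,:1])+hy*abs(v[:,1:]))
def rows(P):
    D=np.diff(P,axis=0);return np.round(np.c_[D[:,0],-D[:,1]]/.5,3)
E
python3 - <<'E'
from arc import *
a=np.linspace(.1,1.8,18)
P=arc(np.array([.4857,-.2555]),.077,.009,.011,.0145,a,-75)
print(np.round(P[[0,5,10,-1]],4));print(rows(P).tolist())
s=manip.sense();print(s["tcp_pos"],s["tool_rot"])
E
```

```text
t: 7.05
tcp_pos: [0.5266, -0.3344, 0.1607]
tool_rot: [1.0, 0.003, 0.0, 0.0]
force: [0.2, -0.4, 0.2]
finger_gap: 0.0
gripper_force: 0.0
[[ 0.5204 -0.3277]
 [ 0.4833 -0.3362]
 [ 0.4469 -0.3273]
 [ 0.4096 -0.2823]]
[[-0.017, 0.006], [-0.016, 0.004], [-0.013, 0.003], [-0.014, 0.002], [-0.014, 0.001], [-0.014, -0.001], [-0.015, -0.002], [-0.015, -0.003], [-0.015, -0.005], [-0.014, -0.007], [-0.014, -0.008], [-0.013, -0.01], [-0.012, -0.012], [-0.011, -0.013], [-0.01, -0.015], [-0.008, -0.016], [-0.006, -0.017]]
[ 0.52657936 -0.3344156   0.16071937] [9.99996496e-01 2.61441832e-03 4.13850757e-04 4.81683814e-05]
```

```bash
python3 -m crank '[{"dp":[0,-0.007,0.04],"delta_rot":[0,0,0],"fingers":-1},{"dp":[0,-0.006,0.04],"delta_rot":[0,0,0],"fingers":-1},{"dp":[-0.012,0,0.033],"delta_rot":[0,0,0],"fingers":-1},{"dp":[0,0,0],"delta_rot":[0,0,0],"fingers":-1},{"dp":[0,0,0],"delta_rot":[0,0,0],"fingers":-1}]'
python3 -m crank '[{"dp":[-0.017,0.006,0],"delta_rot":[0,0,0],"fingers":-1},{"dp":[-0.016,0.004,0],"delta_rot":[0,0,0],"fingers":-1},{"dp":[-0.013,0.003,0],"delta_rot":[0,0,0],"fingers":-1},{"dp":[-0.014,0.002,0],"delta_rot":[0,0,0],"fingers":-1},{"dp":[-0.014,0.001,0],"delta_rot":[0,0,0],"fingers":-1},{"dp":[0,0,0],"delta_rot":[0,0,0],"fingers":-1}]'
python3 - <<'E'
from h import *
print(manip.sense()["force"])
im,_=manip.snapshot("side");cv2.imwrite("pics/s3.png",cv2.resize(im[215:315,165:345],None,fx=4,fy=4,interpolation=cv2.INTER_CUBIC)[:,:,::-1])
E
```

```text
t: 7.47
tcp_pos: [0.5186, -0.3266, 0.1034]
tool_rot: [1.0, 0.002, -0.001, -0.001]
force: [1.2, 0.3, 0.1]
finger_gap: -0.004
gripper_force: 0.0
t: 7.97
tcp_pos: [0.482, -0.3369, 0.1046]
tool_rot: [1.0, 0.002, -0.0, 0.0]
force: [1.5, 0.1, 1.0]
finger_gap: 0.0
gripper_force: 0.3
[1.46374415 0.11717244 1.02190449]
```

View pics/s3.png

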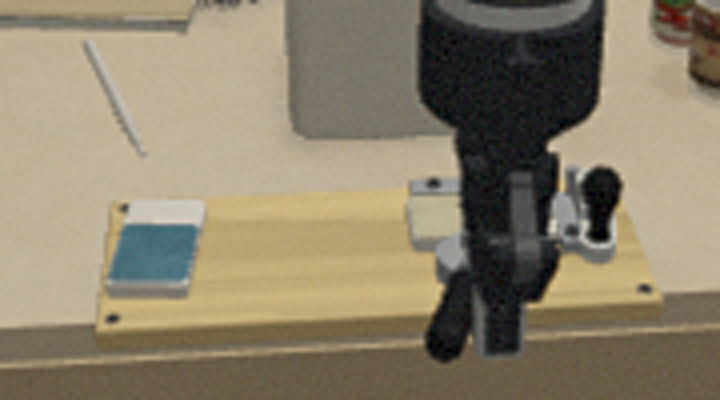

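The finger, with its tip at crop (500,350), is on the far side of the grip at (445,335) and is turning the lever clockwise. Guide arm and tile are undisturbed, so I'll carry on.

```bash
python3 -m crank '[{"dp":[-0.014,-0.001,0],"delta_rot":[0,0,0],"fingers":-1},{"dp":[-0.015,-0.002,0],"delta_rot":[0,0,0],"fingers":-1},{"dp":[-0.015,-0.003,0],"delta_rot":[0,0,0],"fingers":-1},{"dp":[-0.015,-0.005,0],"delta_rot":[0,0,0],"fingers":-1},{"dp":[-0.014,-0.007,0],"delta_rot":[0,0,0],"fingers":-1},{"dp":[-0.014,-0.008,0],"delta_rot":[0,0,0],"fingers":-1},{"dp":[-0.013,-0.01,0],"delta_rot":[0,0,0],"fingers":-1},{"dp":[-0.012,-0.012,0],"delta_rot":[0,0,0],"fingers":-1},{"dp":[0,0,0],"delta_rot":[0,0,0],"fingers":-1}]'
python3 -m crank '[{"dp":[-0.011,-0.013,0],"delta_rot":[0,0,0],"fingers":-1},{"dp":[-0.01,-0.015,0],"delta_rot":[0,0,0],"fingers":-1},{"dp":[-0.008,-0.016,0],"delta_rot":[0,0,0],"fingers":-1},{"dp":[0,0,0],"delta_rot":[0,0,0],"fingers":-1}]'
```

```text
t: 8.77
tcp_pos: [0.4252, -0.3108, 0.1038]
tool_rot: [1.0, 0.003, -0.001, -0.001]
force: [1.0, 0.2, 1.3]
finger_gap: 0.002
gripper_force: 0.5
t: 9.1
tcp_pos: [0.4108, -0.2881, 0.1038]
tool_rot: [1.0, 0.003, -0.002, -0.002]
force: [0.1, -0.8, 0.1]
finger_gap: 0.001
gripper_force: 0.4
```

Run:
```python
from h import *
m=cam("wrist")
im,d=manip.snapshot("wrist");cv2.imwrite("pics/w4.png",im[:,:,::-1]);np.savez("w4.npz",im=im,d=d,m=np.array(m,dtype=object))
```

```text
(no output)
```

View pics/w4.png

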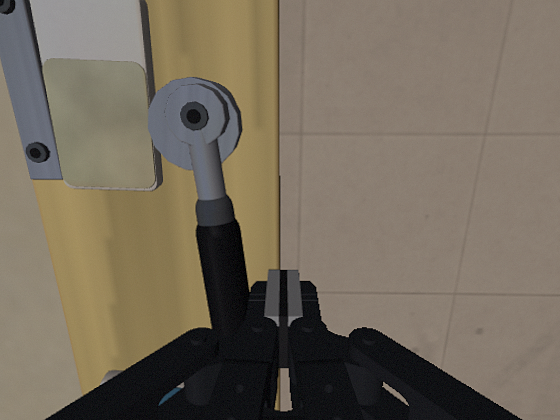

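The lever now points back toward the robot (axis (194,116), grip from (215,220) down), at about 1.65 rad, with the cam just meeting the tile at (155,130). Next I'll push +y in small steps and watch the force.

```bash
python3 -m crank '[{"dp":[-0.006,-0.016,0],"delta_rot":[0,0,0],"fingers":-1},{"dp":[-0.002,-0.01,0],"delta_rot":[0,0,0],"fingers":-1},{"dp":[0,0,0],"delta_rot":[0,0,0],"fingers":-1}]'| egrep "pos|^force"
for i in 1 2 3; do python3 -m crank '[{"dp":[0,-0.004,0],"delta_rot":[0,0,0],"fingers":-1},{"dp":[0,0,0],"delta_rot":[0,0,0],"fingers":-1},{"dp":[0,0,0],"delta_rot":[0,0,0],"fingers":-1}]' | egrep "pos|^force"; done
```

```text
tcp_pos: [0.4083, -0.2769, 0.1039]
force: [1.0, -2.2, 0.7]
tcp_pos: [0.4083, -0.2757, 0.1039]
force: [-0.1, -2.7, 0.3]
tcp_pos: [0.4083, -0.2739, 0.1039]
force: [-1.4, -4.7, 0.4]
tcp_pos: [0.4082, -0.2719, 0.1039]
force: [-1.8, -4.8, -0.9]
```

```bash
for i in 1 2 3; do python3 -m crank '[{"dp":[0,-0.004,0],"delta_rot":[0,0,0],"fingers":-1},{"dp":[0,0,0],"delta_rot":[0,0,0],"fingers":-1},{"dp":[0,0,0],"delta_rot":[0,0,0],"fingers":-1}]' | egrep "pos|^force"; done
```

```text
tcp_pos: [0.4082, -0.2702, 0.1039]
force: [-2.4, -6.5, -0.1]
tcp_pos: [0.4082, -0.2685, 0.1039]
force: [-3.1, -7.0, -0.7]
tcp_pos: [0.4083, -0.2667, 0.104]
force: [-3.8, -7.9, -0.4]
```

```bash
for i in 1 2; do python3 -m crank '[{"dp":[0,-0.004,0],"delta_rot":[0,0,0],"fingers":-1},{"dp":[0,0,0],"delta_rot":[0,0,0],"fingers":-1},{"dp":[0,0,0],"delta_rot":[0,0,0],"fingers":-1}]' | egrep "pos|^force"; done
```

```text
tcp_pos: [0.4083, -0.2649, 0.104]
force: [-3.8, -7.4, 0.5]
tcp_pos: [0.4084, -0.2632, 0.104]
force: [-4.0, -9.3, -0.6]
```

```bash
python3 -m crank '[{"dp":[0,0.025,0],"delta_rot":[0,0,0],"fingers":-1},{"dp":[0,0.03,0],"delta_rot":[0,0,0],"fingers":-1},{"dp":[0,0,-0.07],"delta_rot":[0,0,0],"fingers":-1},{"dp":[0,0,-0.07],"delta_rot":[0,0,0],"fingers":-1},{"dp":[0,0,0],"delta_rot":[0,0,0],"fingers":-1},{"dp":[0,0,0],"delta_rot":[0,0,0],"fingers":-1}]'
python3 - <<'E'
from arc import *
m=cam("wrist")
im,d=manip.snapshot("wrist");cv2.imwrite("pics/w5.png",im[:,:,::-1]);np.savez("w5.npz",im=im,d=d,m=np.array(m,dtype=object))
a=np.linspace(0.,1.6,17)
P=arc(np.array([.5507,-.2130]),.053,.010,.011,.0145,a,-90)
print(np.round(P[[0,2,8,14,16]],4));print(rows(P).tolist())
s=manip.sense();print(s["tcp_pos"],s["tool_rot"])
E
```

```text
t: 11.9
tcp_pos: [0.4089, -0.29, 0.1753]
tool_rot: [1.0, 0.002, 0.001, 0.001]
force: [-0.3, 0.5, 0.0]
finger_gap: -0.003
gripper_force: 0.0
[[ 0.572  -0.2659]
 [ 0.5636 -0.2696]
 [ 0.5325 -0.2701]
 [ 0.5031 -0.248 ]
 [ 0.4971 -0.2365]]
[[-0.008, 0.004], [-0.009, 0.003], [-0.009, 0.003], [-0.01, 0.002], [-0.01, 0.001], [-0.011, -0.0], [-0.011, -0.001], [-0.011, -0.003], [-0.011, -0.004], [-0.011, -0.005], [-0.01, -0.007], [-0.01, -0.008], [-0.009, -0.009], [-0.008, -0.011], [-0.007, -0.012], [-0.005, -0.012]]
[ 0.40832082 -0.28928253  0.17422305] [ 9.99997775e-01  2.09957213e-03  1.22760327e-04 -1.66301389e-04]
```

View pics/w5.png

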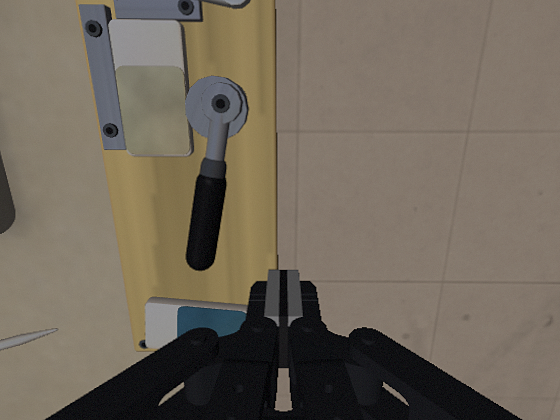

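The lever grip now runs from (215,165) to (200,265), past the straight-back direction. The tile lies on the fence and stop, and the next tile is unmoved. Next is the guide arm.

```bash
python3 - <<'E'
from h import *
m=np.load("w5.npz",allow_pickle=True)["m"].item()
A=onplane(m,[(221,103),(202,255),(205,220)],.043)
for k in(1,2):
  v=A[k]-A[0];ang=np.degrees(np.arctan2(v[1],v[0]))-.27;print("lever",np.radians(-75-(ang-360 if ang>0 else ang)))
print(A)
E
python3 -m crank '[{"dp":[0.067,-0.009,0],"delta_rot":[0,0,0],"fingers":-1},{"dp":[0.067,-0.009,0],"delta_rot":[0,0,0],"fingers":-1},{"dp":[0.067,-0.01,0],"delta_rot":[0,0,0],"fingers":-1},{"dp":[0.067,-0.01,0],"delta_rot":[0,0,0],"fingers":-1},{"dp":[0.067,-0.01,0],"delta_rot":[0,0,0],"fingers":-1},{"dp":[0,0,0],"delta_rot":[0,0,0],"fingers":-1},{"dp":[0,0,0],"delta_rot":[0,0,0],"fingers":-1},{"dp":[0,0,0],"delta_rot":[0,0,0],"fingers":-1}]'
```

```text
lever 2.0193924480334964
lever 2.031797392022864
[[ 0.48563627 -0.25595578  0.043     ]
 [ 0.39580955 -0.23941655  0.043     ]
 [ 0.4188433  -0.24279895  0.043     ]]
t: 12.62
tcp_pos: [0.5744, -0.2634, 0.1721]
tool_rot: [1.0, 0.003, -0.002, -0.001]
force: [-0.9, -0.0, -0.2]
finger_gap: -0.003
gripper_force: 0.0
```

```bash
python3 -m crank '[{"dp":[0,0,0.035],"delta_rot":[0,0,0],"fingers":-1},{"dp":[0,0,0.035],"delta_rot":[0,0,0],"fingers":-1},{"dp":[0,0,0.03],"delta_rot":[0,0,0],"fingers":-1},{"dp":[0,0,0],"delta_rot":[0,0,0],"fingers":-1},{"dp":[0,0,0],"delta_rot":[0,0,0],"fingers":-1}]'
python3 -m crank '[{"dp":[-0.01,0.005,0],"delta_rot":[0,0,0],"fingers":-1},{"dp":[-0.011,0.005,0],"delta_rot":[0,0,0],"fingers":-1},{"dp":[-0.009,0.003,0],"delta_rot":[0,0,0],"fingers":-1},{"dp":[-0.01,0.002,0],"delta_rot":[0,0,0],"fingers":-1},{"dp":[-0.01,0.001,0],"delta_rot":[0,0,0],"fingers":-1},{"dp":[-0.011,0,0],"delta_rot":[0,0,0],"fingers":-1},{"dp":[0,0,0],"delta_rot":[0,0,0],"fingers":-1}]'
```

```text
t: 13.03
tcp_pos: [0.5738, -0.2641, 0.1227]
tool_rot: [1.0, 0.002, -0.002, -0.001]
force: [-0.1, -0.4, -0.0]
finger_gap: -0.004
gripper_force: 0.0
t: 13.62
tcp_pos: [0.5443, -0.2726, 0.1242]
tool_rot: [1.0, 0.002, -0.0, 0.0]
force: [-0.5, 0.1, -1.0]
finger_gap: -0.0
gripper_force: 0.1
```

```bash
python3 -m crank '[{"dp":[-0.011,-0.002,0],"delta_rot":[0,0,0],"fingers":-1},{"dp":[-0.011,-0.004,0],"delta_rot":[0,0,0],"fingers":-1},{"dp":[-0.011,-0.005,0],"delta_rot":[0,0,0],"fingers":-1},{"dp":[-0.011,-0.005,0],"delta_rot":[0,0,0],"fingers":-1},{"dp":[-0.01,-0.007,0],"delta_rot":[0,0,0],"fingers":-1},{"dp":[-0.01,-0.008,0],"delta_rot":[0,0,0],"fingers":-1},{"dp":[-0.009,-0.009,0],"delta_rot":[0,0,0],"fingers":-1},{"dp":[0,0,0],"delta_rot":[0,0,0],"fingers":-1},{"dp":[0,0,0],"delta_rot":[0,0,0],"fingers":-1}]'
python3 - <<'E'
from h import *
m=cam("wrist")
im,d=manip.snapshot("wrist");cv2.imwrite("pics/w6.png",im[:,:,::-1]);np.savez("w6.npz",im=im,d=d,m=np.array(m,dtype=object))
E
```

```text
t: 14.37
tcp_pos: [0.5079, -0.2519, 0.1237]
tool_rot: [1.0, 0.003, -0.001, -0.001]
force: [-0.3, 0.1, -0.3]
finger_gap: 0.001
gripper_force: 0.0
```

View pics/w6.png

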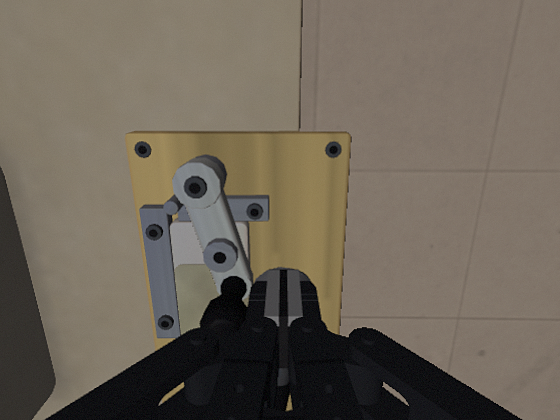

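The guide arm has swung to about 1.25 rad, with its axis at (195,187), the bush at (220,257) and the knob at (232,288). Last I'll push it onto its pin.

```bash
python3 -m crank '[{"dp":[-0.008,-0.01,0],"delta_rot":[0,0,0],"fingers":-1},{"dp":[-0.006,-0.01,0],"delta_rot":[0,0,0],"fingers":-1},{"dp":[0,0,0],"delta_rot":[0,0,0],"fingers":-1}]'| egrep "pos|^force"
for i in 1 2 3 4; do python3 -m crank '[{"dp":[0,-0.004,0],"delta_rot":[0,0,0],"fingers":-1},{"dp":[0,0,0],"delta_rot":[0,0,0],"fingers":-1},{"dp":[0,0,0],"delta_rot":[0,0,0],"fingers":-1}]' | egrep "pos|^force"; done
```

```text
tcp_pos: [0.5009, -0.2415, 0.1238]
force: [-0.1, 0.1, 0.2]
tcp_pos: [0.5017, -0.2404, 0.1238]
force: [0.6, -0.8, 0.4]
tcp_pos: [0.5017, -0.2386, 0.1239]
force: [-0.9, -0.6, 0.1]
tcp_pos: [0.5018, -0.2368, 0.124]
force: [-0.6, -2.6, -0.4]
tcp_pos: [0.5018, -0.2363, 0.124]
force: [-3.3, -7.3, -1.3]
```

Stop pin met: the force jumped to 7 N at the expected place. I'll retreat and check.

```bash
python3 -m crank '[{"dp":[0,0.02,0],"delta_rot":[0,0,0],"fingers":-1},{"dp":[0,0.05,0],"delta_rot":[0,0,0],"fingers":-1},{"dp":[0,0.05,-0.02],"delta_rot":[0,0,0],"fingers":-1},{"dp":[0,0,-0.07],"delta_rot":[0,0,0],"fingers":-1},{"dp":[0,0,-0.07],"delta_rot":[0,0,0],"fingers":-1},{"dp":[-0.06,0,-0.04],"delta_rot":[0,0,0],"fingers":-1},{"dp":[-0.07,0,0],"delta_rot":[0,0,0],"fingers":-1},{"dp":[-0.07,0,0],"delta_rot":[0,0,0],"fingers":-1},{"dp":[0,0,0],"delta_rot":[0,0,0],"fingers":-1},{"dp":[0,0,0],"delta_rot":[0,0,0],"fingers":-1}]'
python3 - <<'E'
from h import *
im,d=manip.snapshot("wrist");m=cam("wrist");cv2.imwrite("pics/w7.png",im[:,:,::-1]);np.savez("w7.npz",im=im,d=d,m=np.array(m,dtype=object))
E
```

```text
t: 16.5
tcp_pos: [0.4006, -0.2947, 0.2241]
tool_rot: [1.0, 0.001, -0.0, -0.001]
force: [0.3, -1.4, 0.4]
finger_gap: 0.001
gripper_force: 0.0
```

View pics/w7.png

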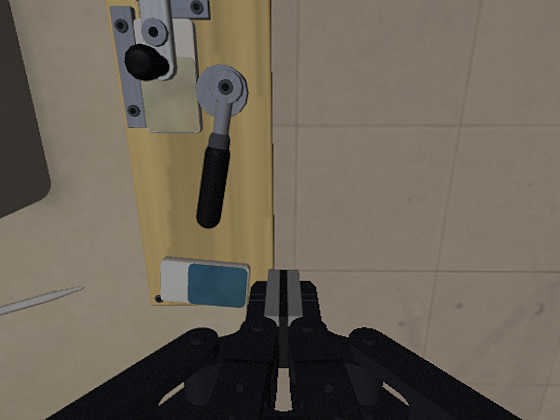

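The guide arm, with its bush at (155,31), points straight back over the tile. The lever (axis (225,87), grip end (208,225)) still holds, the tile is on the fence, and the next tile is untouched. The hand is clear, so I'm handing in.

Run:
```python
from h import *
m=np.load("w7.npz",allow_pickle=True)["m"].item()
A=onplane(m,[(225,87),(209,218)],.043);v=A[1]-A[0];print("lever",np.radians(285-np.degrees(np.arctan2(v[1],v[0]))+.27))
B=onplane(m,[(155,31)],.04)[0][:2]-[.5507,-.213];print("guide",np.arctan2(-B[0],-B[1]))
print(manip.sign_off())
```

```text
lever 2.016790446844315
guide 1.5442757357466634
the job is handed in; nothing more can be done
None
```

The job is handed in at about 16.5 s of robot time: the tile is home against the end stop, the cam is jammed at about 2.02 rad with the tile on the fence, the guide arm is against its pin (measured about 1.54 rad), and the hand is clear of the jig.

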